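# Hold the plate bay's gate open

## Robot

A 7-joint arm with a two-finger parallel gripper is mounted at the origin on the work surface. World frame = base frame: x ahead of the robot, y to its left, z up, the work surface at z = 0. Lengths are in m, angles in rad, forces in N, time in s.
With the tool pointing down it reaches from about 0.35 to 0.9 m from the base axis. Payload 7.2 kg.
Tool frame: the origin (TCP) lies midway between the tips of the shut fingers; the grasp point (between the pads) lies 19 mm behind it; x points along the fingers, y is the direction in which the jaws open and shut, and the axes are right-handed (so a half turn about x gives the same grasp; the last joint's range is limited). The gripper opens to 85 mm and grips with 20 to 120 N. Pads are 22 mm wide; open, the fingers measure 114 mm over their backs; the gripper's body (76 mm by 85 mm) begins 54 mm behind the grasp point. The pads swing forward as they close: fully open they stand 13 mm farther back than shut.
Start: joints at [-1.311, 0.411, -0.013, 1.596, 0.006, 1.134, -0.082], TCP at [0.201, 0.592, 0.231] pointing down, gripper open.
Joint ranges: [-2.95, 2.95], [-0.29, 1.99], [-1.47, 1.44], [0.14, 2.54], [-1.03, 4.17], [0.13, 1.85], [-2.86, 2.86]. Speed limits (rad/s): [2.39, 2.39, 3.01, 3.01, 3.14, 3.14, 3.14].

## Interface

Orientations are given as a rotation vector (axis times angle).
In Python, from bench import manip gives the robot as it stands.
- The arm moves only by the shell command python3 -m pendant 'ROWS' [FORCE]. ROWS is JSON, one flat list of numbers, 5 for each row, row after row: the shift along the tool's x, y, z in m, then the turn about the tool's x in degrees, then the finger opening in m, from 0 to 0.0854. In form: [x, y, z, twist, grip, x, y, z, twist, grip, ...]. A call has 1 to 12 rows; each row is the pose to reach, as a shift and turn from the pose commanded when the call began, along the tool's axes at that moment; what a row does not reach only later rows make up. A row lasts 1/12 s, in which the tool goes at most 41.7 mm and 7.16 degrees, less where a joint would pass 70% of its speed; a pose out of reach is approached as far as the arm can. A call with a gripper value outside its range is refused whole. The fingers move at their own pace and stop on an object; FORCE is the grip in N (left out, the last holds). Time passes only in rows, so rows that repeat a pose let the fingers close. It gives the time, the measured TCP pose, the force and the opening at its end, in the units of the state.
- manip.read_state(): the state, without advancing time (a new reading comes with each control period).
- manip.grab_frame(name): name is "scene" or "top" or "wrist"; returns the picture (384x512x3 uint8, red, green, blue); there is no depth.
- manip.camera_model(name): a dict with "fx", "fy", "cx", "cy" (pixels), "pose" (4x4, takes a point from camera to world coordinates). Camera axes: x right, y down, z forward; pixel columns grow to the right and rows downward; lengths in m; the calibration is good to about 2 mm. A picture is of the moment at which its call begins: read the wrist's pose just before it. camera_model takes no time and is no camera call; for the wrist camera it gives the pose at the moment of the call.
- manip.sign_off(): hands the job in, once; it reports no verdict.
The state is a dict: "t": time; "qpos": joint angles; "joint_vel": joint speeds; "joint_efforts": joint torques, N m; "ee_pos": TCP position; "tcp_rot": TCP orientation; "ft_force": force on the tool from outside, world axes, zero at the start; "ft_torque": the same for the moment, N m; "grip_width": finger opening in m.
Only numpy, scipy, OpenCV 4.12 (cv2) and the standard library are available. Lean on these libraries where they do the work, as an engineer would, in place of code of your own. Each camera call takes 0.05 s, during which the arm holds its last target.

## Task

Get the plate in the transfer bay ready to be taken out: slide its carriage along the channel until it is fully home against the stop at the gate end. Then squeeze the two catches, each tab fully in towards its fixed rest: first the safety catch, the one farther from the gate, then the hook catch beside the gate. Swing the gate outwards by its post past its click to about a right angle and finish while still holding the post there, wide open, against its spring; leave the other things on the bench where they are.

Things in the scene. Friction and masses are not known exactly. Their poses are not given: they have to be found in the camera images.
- bay: Transfer bay: low grey plastic channel fixed to the bench, 205 mm wide (its x), 265 mm long (its y), rail tops 40 mm high; 8 mm apron before its mouth at +y. Origin on the bench between the rails; +y along the channel to the gate, +x away from the robot at yaw 0. Offsets below use these axes. The 60 mm wide near (-x) rail carries both catches. Nothing on it stands above 92 mm.
- carriage (a joint): Travel of the aluminium plate carriage (96 x 164 mm, with a white 96-well strip plate on it, top of the plate 36 mm above the bench) along the bay's +y, in m: 0 at the closed end, 0.090 at its stop by the gate. It slides with about 3 N of friction and stays where it is left.
- carriage_peg (a point): The carriage's upright round peg, 16 mm diameter, at the end of the carriage away from the gate; this point is on its axis 74 mm above the bench, 16 mm below the peg's top. It moves with the carriage. Nothing within 40 mm of it stands above 41 mm.
- safety (a joint): How far the safety catch's tab is squeezed, in m: 0 locked, 0.012 fully in (its stop). About 3 N of friction: it stays where it is left. While it is out its bar lies behind the hook catch's tab and keeps that from being squeezed.
- safety_tab (a point): Centre of the safety catch's sliding tab: an upright steel plate, 28 mm (x) by 6 mm (y), from the rail's top at 40 mm to 90 mm above the bench; this point is 74 mm above the bench. Squeezing moves it along the bay's -y, towards its rest. At least 25 mm free outside tab and rest.
- safety_rest (a point): The fixed rest of the safety catch, an upright steel plate of the same size and height as its tab; origin at its centre, 74 mm above the bench, 35 mm on the -y side of the tab when locked (41 mm over both outer faces, 29 mm when fully squeezed).
- hook (a joint): How far the hook catch's tab is squeezed, in m: 0 hooked, 0.012 fully in (its stop), when its hook has cleared the gate's free end. About 3 N of friction: it stays where it is left. Blocked after some 2 mm until the safety catch is in.
- hook_tab (a point): Centre of the hook catch's sliding tab: an upright steel plate, 6 mm (x) by 24 mm (y), from 40 to 90 mm above the bench; this point is 74 mm above the bench. Squeezing moves it along the bay's -x, towards its rest. A low steel arm (top 47 mm above the bench) runs from it to the hook outside the gate. At least 25 mm free outside tab and rest.
- hook_rest (a point): The fixed rest of the hook catch, an upright steel plate 6 mm (x) by 26 mm (y); origin at its centre, 74 mm above the bench, 36 mm on the -x side of the tab when hooked (42 mm over both outer faces, 30 mm when fully squeezed).
- gate (a joint): Angle of the gate in rad: 0 shut, grows as its free end swings outwards (+y, then +x; clockwise seen from above), stop at 1.65. A weak spring pulls it shut (about 2 N at the post when wide open); a ball click at about 0.95 takes about 5 N at the post to pass, and the gate let go beyond it comes back to rest on the click at about 1.0.
- gate_hinge (a point): A point on the gate's upright hinge axis, at the far (+x) side of the mouth, 74 mm above the bench. The gate is an aluminium panel 126 mm long and 8 mm thick, its top 50 mm above the bench.
- gate_post (a point): The gate's upright round post, 16 mm diameter, standing on the panel from 50 to 90 mm above the bench; origin on its axis, 74 mm above the bench, 90 mm from the hinge axis. When the gate is shut it lies 90 mm on the -x side of the hinge.
- spare_plate: Bystander: a loose white well plate, 128 x 86 x 14 mm, flat on the bench to the left of the bay. Origin under its centre.
- tip_box: Bystander: a closed grey and white pipette tip box, 87 x 122 x 63 mm, to the right of the bay. Origin under its centre.
- jar: Bystander: an amber glass jar, 60 mm diameter, 85 mm high, to the right of the bay, nearer the robot. Origin under its centre.

How it is judged:
On the way, in this order (a step that is already met when the one before it is completed fails the run):
1. the carriage is home against its stop (value of joint carriage above 0.085 m), for 0.2 s.
2. the safety catch is squeezed in between the fingers (value of joint safety above 0.0095 m and contact force between the fingers and bay_c5 above 0.5 N), for 0.1 s.
3. the hook catch is squeezed in between the fingers (value of joint hook above 0.0095 m and contact force between the fingers and bay_c6 above 0.5 N), for 0.1 s.
4. the gate is swung past its click (value of joint gate above 1.15 rad), for 0.1 s.
At the end, for the whole second after the job is handed in: The gate is held by the fingers at its post (over 0.4 N) at more than 1.35 rad from shut; the carriage is still within 6 mm of its stop and both catches are still squeezed in (over 9 of 12 mm) (value of joint gate above 1.35 rad and contact force between the fingers and gate_c2 above 0.4 N and value of joint carriage above 0.084 m and value of joint each of safety, hook above 0.009 m); the arm keeps its last pose, push and grip.
It fails at once if a bystander is pushed more than 30 mm (distance of any of spare_plate, tip_box, jar from where it was at the start of the episode above 0.03 m).
It also fails if it takes over 67 s, if anything falls off the work surface, if the arm or the gripper's body presses on something with over 40 N, if the wrist force passes 120 N, or if a joint passes its speed limit or range.

## Working session

There is one attempt and no reset: what is moved stays moved. The work goes in short steps, Python scripts to look and compute and a shell command to move; the robot and the scene stay as the last step left them, time stands still between calls to the robot, and variables do not carry over. Pictures are saved under pics/ and viewed, and the job is handed in when it is done.

```bash
mkdir -p pics; cat > look.py <<'E'
import sys,cv2,numpy as np
from bench import manip
def snap(name,out):
    m=manip.camera_model(name); im=manip.grab_frame(name)
    cv2.imwrite('pics/'+out+'.png',im[:,:,::-1]); return im,m
def ray(m,u,v,z):
    T=np.array(m['pose']); d=T[:3,:3]@np.array([(u-m['cx'])/m['fx'],(v-m['cy'])/m['fy'],1]); o=T[:3,3]
    return o+d*(z-o[2])/d[2]
def proj(m,p):
    T=np.linalg.inv(np.array(m['pose'])); q=T[:3,:3]@np.array(p)+T[:3,3]
    return m['fx']*q[0]/q[2]+m['cx'],m['fy']*q[1]/q[2]+m['cy']
E
python3 - <<'E'
from look import *
import json
np.set_printoptions(precision=4,suppress=True)
for n in ['top','scene']:
    im,m=snap(n,n+'0'); print(n,m['fx'],m['cx'],m['cy']);print(np.array(m['pose']))
    json.dump({k:(np.array(v).tolist()) for k,v in m.items()},open(n+'.json','w'))
    cv2.imwrite(f'pics/{n}0b.png',cv2.resize(im[:,:,::-1],(800,600),interpolation=cv2.INTER_CUBIC))
s=manip.read_state(); print(s)
E
```

```text
top 398.61042649430624 259.07255032395125 190.56085722208226
[[ 0.0177 -0.9981  0.0589  0.4303]
 [-0.9998 -0.0174  0.0052 -0.0336]
 [-0.0042 -0.0589 -0.9983  1.171 ]
 [ 0.      0.      0.      1.    ]]
scene 370.7128158493178 252.76319921777335 195.53020242688712
[[ 0.7921  0.515  -0.3275  0.9207]
 [ 0.6104 -0.6681  0.4256 -0.5655]
 [ 0.0004 -0.5371 -0.8435  1.1292]
 [ 0.      0.      0.      1.    ]]
{'t': 0.1, 'qpos': array([-1.3112,  0.4118, -0.0127,  1.597 ,  0.0056,  1.1343, -0.0822]), 'joint_vel': array([ 0.0004, -0.0015,  0.0006, -0.0016, -0.0006,  0.    ,  0.0019]), 'joint_efforts': array([  0.0022, -60.1832,   0.6841, -30.0082,   0.014 ,   0.0065,
         0.    ]), 'ee_pos': array([0.2011, 0.5913, 0.2305]), 'tcp_rot': array([ 0.2561,  1.5556, -0.2584]), 'ft_force': array([ 0.3101,  0.4483, -0.2783]), 'ft_torque': array([-0.0454,  0.0321, -0.0055]), 'grip_width': 0.08530961514755078}
```

View pics/top0b.png

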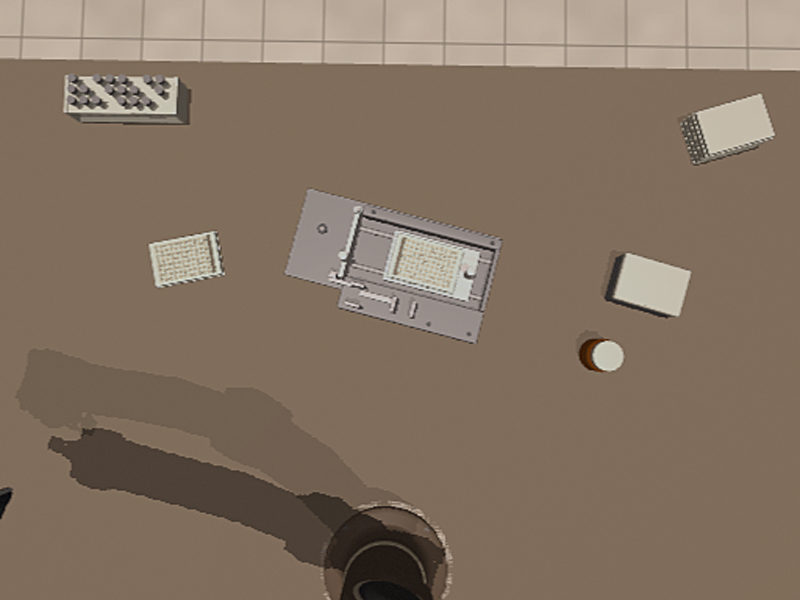

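View pics/scene0b.png

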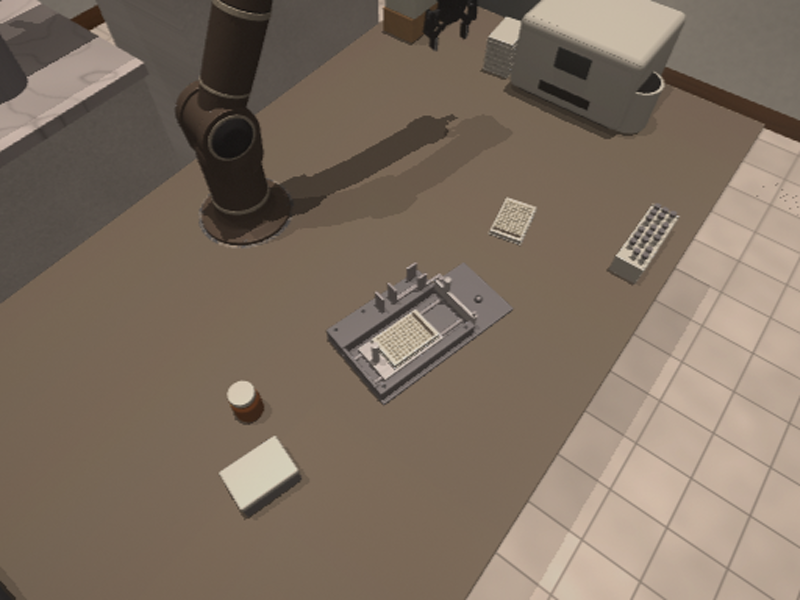

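```bash
python3 - <<'E'
import cv2
im=cv2.imread('pics/top0.png')[110:230,175:335]; cv2.imwrite('pics/topc.png',cv2.resize(im,(800,600),interpolation=cv2.INTER_CUBIC))
im=cv2.imread('pics/scene0.png')[160:265,200:340]; cv2.imwrite('pics/scenec.png',cv2.resize(im,(800,600),interpolation=cv2.INTER_CUBIC))
E
```

```text
(no output)
```

View pics/topc.png

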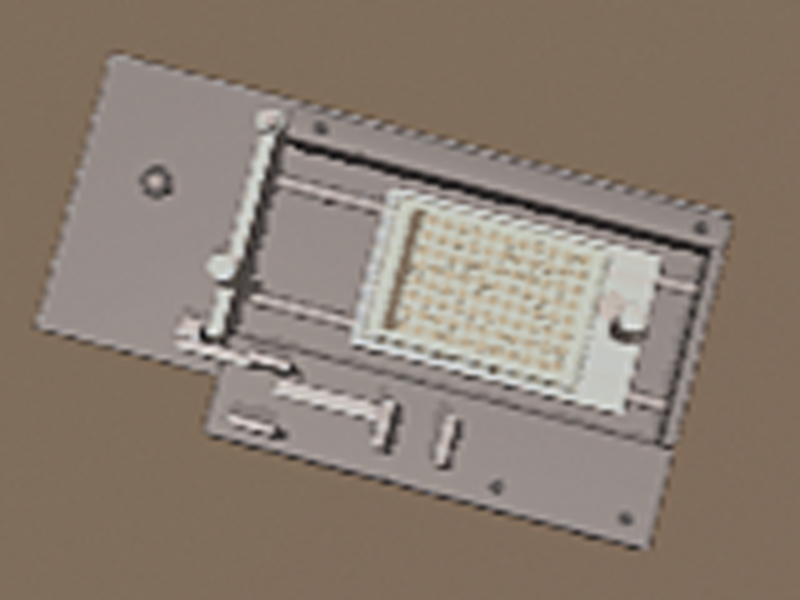

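View pics/scenec.png

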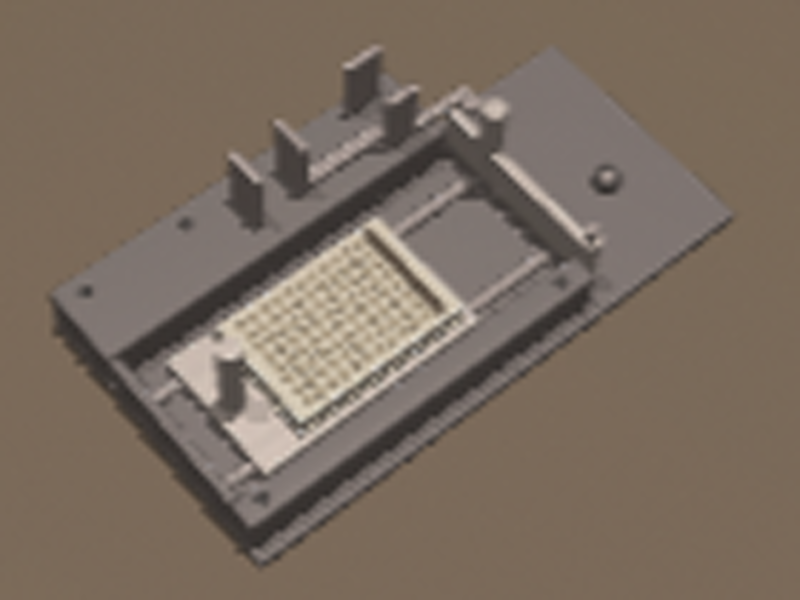

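```bash
python3 - <<'E'
from look import *
import json
from scipy.spatial.transform import Rotation as R
np.set_printoptions(precision=4,suppress=True)
m=json.load(open('top.json')); s=json.load(open('scene.json'))
P={'peg':(610,303,.09),'stab':(388,405,.09),'stabc':(386,420,.09),'srest':(450,425,.09),'hrest':(250,420,.09),'post':(220,265,.09),'hinge':(270,120,.07),
'c1':(733,215,.04),'c2':(648,548,.04),'c3':(208,432,.04),'a1':(112,52,.005),'a2':(38,325,.005)}
for k,(u,v,z) in P.items(): print(k,ray(m,175+u/5,110+v/5,z))
S={'peg':(232,355,.09),'stab':(290,130,.09),'srest':(243,163,.09),'hrest':(362,58,.09),'htab':(400,97,.09),'post':(494,107,.09),'hinge':(592,235,.07),'c1':(252,525,.04),'c2':(52,298,.04)}
for k,(u,v,z) in S.items(): print(k,ray(s,200+u*140/800,160+v*105/600,z))
print(R.from_rotvec(manip.read_state()['tcp_rot']).as_matrix())
print(np.array(manip.camera_model('wrist')['pose']),manip.camera_model('wrist')['fx'])
E
```

```text
peg [ 0.5503 -0.1303  0.09  ]
stab [ 0.4925 -0.0104  0.09  ]
stabc [ 0.4843 -0.0094  0.09  ]
srest [ 0.4822 -0.0442  0.09  ]
hrest [0.483  0.0644 0.09  ]
post [0.5674 0.0827 0.09  ]
hinge [0.6518 0.0589 0.07  ]
c1 [ 0.6075 -0.2043  0.04  ]
c2 [ 0.4169 -0.1579  0.04  ]
c3 [0.4782 0.0927 0.04  ]
a1 [0.704  0.1589 0.005 ]
a2 [0.5409 0.1981 0.005 ]
peg [ 0.5477 -0.1441  0.09  ]
stab [ 0.4804 -0.0046  0.09  ]
srest [ 0.4729 -0.0401  0.09  ]
hrest [0.4825 0.0641 0.09  ]
htab [0.518  0.0548 0.09  ]
post [0.5669 0.0832 0.09  ]
hinge [0.6581 0.0554 0.07  ]
c1 [ 0.6055 -0.2008  0.04  ]
c2 [ 0.4214 -0.1591  0.04  ]
[[-0.0004  0.3219  0.9468]
 [-0.0014  0.9468 -0.3219]
 [-1.     -0.0015  0.0001]]
[[ 0.323   0.9102  0.259   0.1362]
 [ 0.9464 -0.3106 -0.0888  0.6126]
 [-0.0003  0.2738 -0.9618  0.3744]
 [ 0.      0.      0.      1.    ]] 289.7806360398686
```

```bash
python3 -m pendant '[0,-0.24,0.25,0,0.0854, 0,-0.24,0.25,0,0.0854, 0,-0.24,0.25,0,0.0854, 0,-0.24,0.25,0,0.0854, 0,-0.24,0.25,0,0.0854, 0,-0.24,0.25,0,0.0854, 0,-0.24,0.25,0,0.0854, 0,-0.24,0.25,0,0.0854, 0,-0.24,0.25,0,0.0854, 0,-0.24,0.25,0,0.0854]'
```

```text
t: 0.93
ee_pos: [0.3625, 0.2799, 0.2314]
tcp_rot: [0.262, 1.554, -0.263]
ft_force: [0.2, 0.5, -0.3]
grip_width: 0.0854
```

```bash
python3 -m pendant '[-0.02,-0.24,0.255,-5,0.0854, -0.02,-0.24,0.255,-5,0.0854, -0.02,-0.24,0.255,-5,0.0854, -0.02,-0.24,0.255,-5,0.0854, -0.02,-0.24,0.255,-5,0.0854, -0.02,-0.24,0.255,-5,0.0854, -0.02,-0.24,0.255,-5,0.0854, -0.02,-0.24,0.255,-5,0.0854, -0.02,-0.24,0.255,-5,0.0854, -0.02,-0.24,0.255,-5,0.0854, -0.02,-0.24,0.255,-5,0.0854, -0.02,-0.24,0.255,-5,0.0854]'
python3 - <<'E'
from look import *
import json
im,m=snap('wrist','w1'); json.dump({k:(np.array(v).tolist()) for k,v in m.items()},open('w1.json','w'))
cv2.imwrite('pics/w1b.png',cv2.resize(im[:,:,::-1],(800,600),interpolation=cv2.INTER_CUBIC))
s=manip.read_state(); print(s['qpos'],s['ee_pos'])
E
```

```text
t: 1.93
ee_pos: [0.5245, -0.0234, 0.2507]
tcp_rot: [0.188, 1.564, -0.187]
ft_force: [0.3, -0.0, 0.0]
grip_width: 0.0853
[-0.40229607  0.22713042  0.42550139  1.83404029 -0.10511487  1.10333274
  1.3941202 ] [ 0.52439045 -0.02315134  0.25085188]
```

View pics/w1b.png

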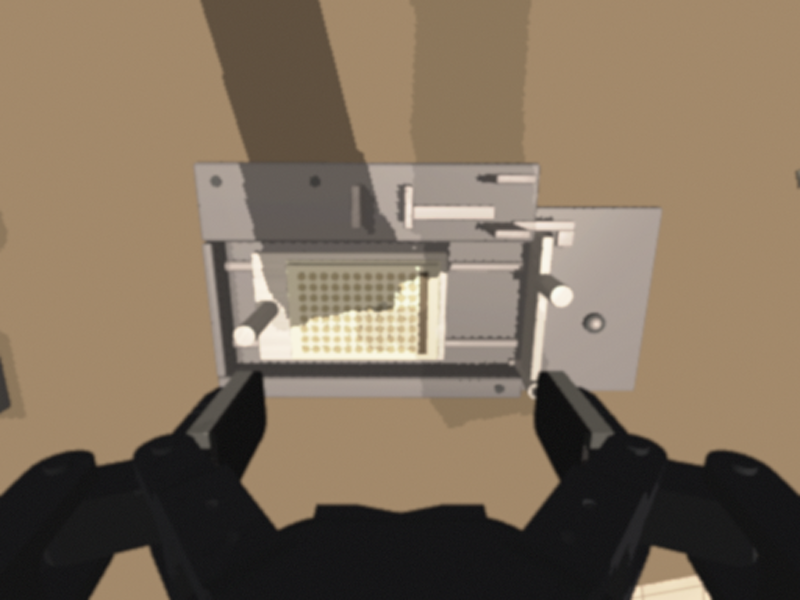

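```bash
python3 - <<'E'
import cv2
a=cv2.imread('pics/w1.png')
cv2.imwrite('pics/w1c.png',cv2.resize(a[95:185,210:330+10],(800,554),interpolation=cv2.INTER_CUBIC))
im=cv2.imread('pics/w1.png')[95:260,115:335]; cv2.imwrite('pics/w1d.png',cv2.resize(im,(800,600),interpolation=cv2.INTER_CUBIC))
E
```

```text
(no output)
```

View pics/w1c.png

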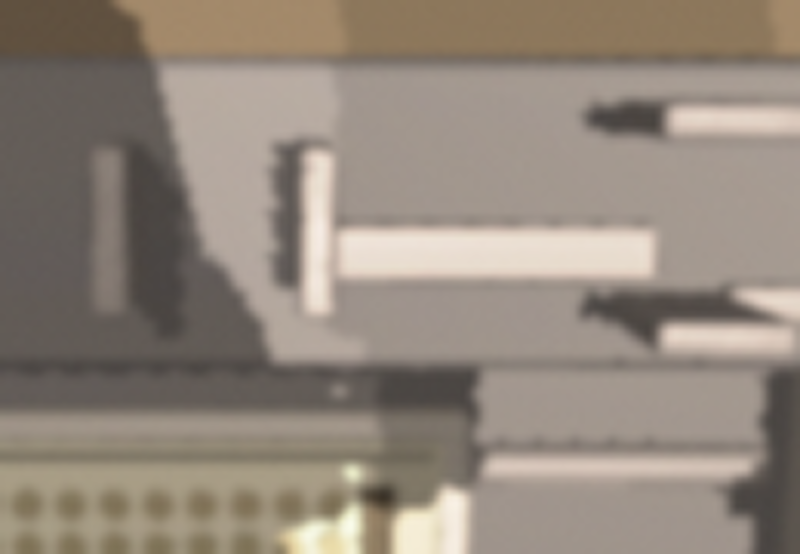

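```bash
python3 - <<'E'
from look import *
import json
np.set_printoptions(precision=4,suppress=True)
m=json.load(open('w1.json'))
k=6.154; q=1.5625
P={'peg':(245/q,334/q),'post':(562/q,296/q),'srest':(210+109/k,95+230/k),'stab':(210+317/k,95+232/k),'hrest':(517/q,95+120/k),'htab':(210+726/k,95+337/k)}
W={}
for n,(u,v) in P.items(): W[n]=ray(m,u,v,.09)[:2]; print(n,W[n])
for a,b in (('srest','stab'),('hrest','htab')):
  d=W[b]-W[a]; print(np.linalg.norm(d),np.degrees(np.arctan2(d[1],d[0])))
c=[ray(m,u/q,v/q,.04)[:2] for u,v in ((195,162),(539,162),(223,396))]
for d in (c[1]-c[0],c[2]-c[0]): print(np.linalg.norm(d),np.degrees(np.arctan2(d[1],d[0])))
s=manip.read_state(); from scipy.spatial.transform import Rotation as R
M=R.from_rotvec(s['tcp_rot']).as_matrix(); print(s['ee_pos'],M)
for n in W: print(n,'tool yz', (M.T@np.r_[W[n]-s['ee_pos'][:2],0])[1:])
E
```

```text
peg [ 0.5418 -0.1421]
post [0.5676 0.0823]
srest [ 0.4743 -0.0416]
stab [ 0.4829 -0.0077]
hrest [0.4819 0.0651]
htab [0.5166 0.0561]
0.034947767453946885 75.71437831531745
0.0358640647777198 -14.569206441271435
0.25809930396210407 76.26387727098617
0.19433747663080098 -13.632366393769177
[ 0.5244 -0.0232  0.2509] [[-0.001   0.2356  0.9719]
 [ 0.0007  0.9719 -0.2356]
 [-1.      0.0005 -0.0012]]
peg tool yz [-0.1115  0.0449]
post tool yz [0.1127 0.0172]
srest tool yz [-0.0297 -0.0444]
stab tool yz [ 0.0052 -0.044 ]
hrest tool yz [ 0.0758 -0.0621]
htab tool yz [ 0.0752 -0.0262]
```

```bash
python3 -m pendant '[0.03,-0.0375,0.015,0,0.0854, 0.06,-0.075,0.03,0,0.0854, 0.08,-0.1115,0.045,0,0.0854, 0.09,-0.1115,0.045,0,0.0854, 0.125,-0.1115,0.045,0,0.0854, 0.16,-0.1115,0.045,0,0.0854, 0.180,-0.1115,0.045,0,0.0854, 0.195,-0.1115,0.045,0,0.0854, 0.195,-0.1115,0.045,0,0.0854, 0.195,-0.1115,0.045,0,0.0854, 0.195,-0.1115,0.045,0,0.0854]' 30
python3 - <<'E'
from look import *
im,m=snap('wrist','w2')
for n,p in (('peg',(.5418,-.1421,.09)),): print(proj(m,p))
E
```

```text
t: 2.9
ee_pos: [0.5427, -0.1435, 0.0573]
tcp_rot: [0.188, 1.561, -0.187]
ft_force: [-0.1, -0.3, 1.0]
grip_width: 0.0854
(np.float64(260.42069188285063), np.float64(269.62473160100154))
```

View pics/w2.png

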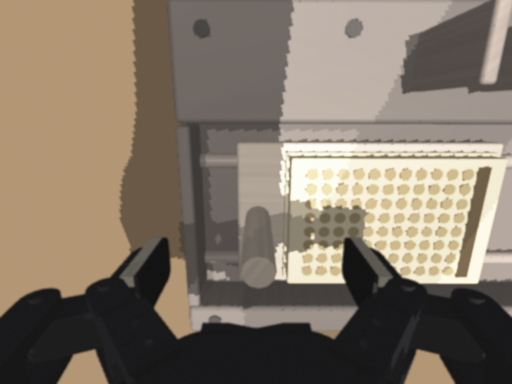

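The peg top sits at about (258,272), close to where I predicted, (260,270), and midway between the jaws. I'll close on it.

```bash
python3 -m pendant '[0,0,0,0,0.01, 0,0,0,0,0.01, 0,0,0,0,0.01, 0,0,0,0,0.01, 0,0,0,0,0.01, 0,0,0,0,0.01, 0,0,0,0,0.01, 0,0,0,0,0.01]' 30
```

```text
t: 3.62
ee_pos: [0.5421, -0.1441, 0.0565]
tcp_rot: [0.189, 1.562, -0.188]
ft_force: [-1.3, 0.9, 5.1]
grip_width: 0.0152
```

```bash
python3 -m pendant '[0,0.008,0,0,0.01, 0,0.018,0,0,0.01, 0,0.03,0,0,0.01, 0,0.042,0,0,0.01, 0,0.054,0,0,0.01, 0,0.066,0,0,0.01, 0,0.076,0,0,0.01, 0,0.084,0,0,0.01, 0,0.088,0,0,0.01, 0,0.090,0,0,0.01, 0,0.092,0,0,0.01, 0,0.092,0,0,0.01]'
python3 - <<'E'
from look import *
im,m=snap('wrist','w3')
E
```

```text
t: 4.62
ee_pos: [0.5572, -0.0836, 0.0565]
tcp_rot: [0.183, 1.564, -0.229]
ft_force: [-19.6, -74.2, 11.0]
grip_width: 0.0153
```

View pics/w3.png

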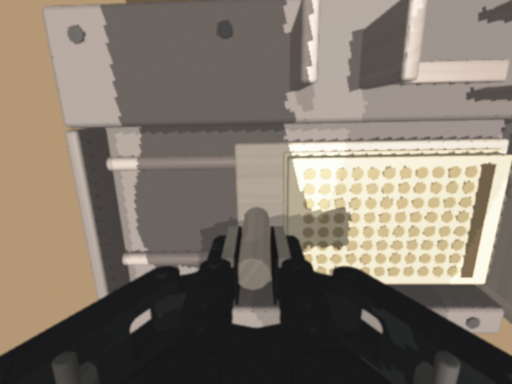

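```bash
python3 -m pendant '[0,-0.013,0,0,0.01, 0,-0.026,0,0,0.01, 0,-0.027,0,0,0.01, 0,-0.027,0,0,0.01]'
python3 - <<'E'
from look import *
im,m=snap('top','t2')
cv2.imwrite('pics/t2c.png',cv2.resize(im[110:230,175:335,::-1],(800,600),interpolation=cv2.INTER_CUBIC))
E
```

```text
t: 5.0
ee_pos: [0.557, -0.0841, 0.0564]
tcp_rot: [0.189, 1.562, -0.194]
ft_force: [-4.4, -13.9, 6.9]
grip_width: 0.0152
```

View pics/t2c.png

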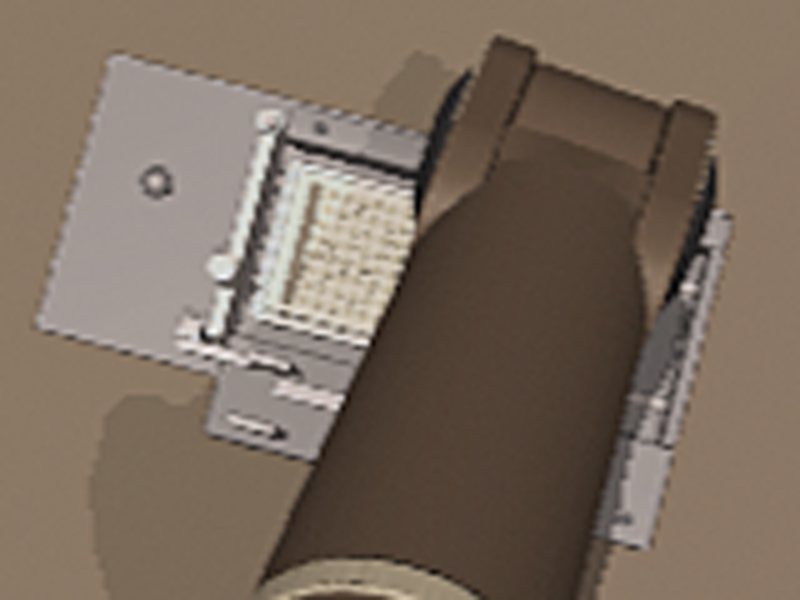

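```bash
python3 -m pendant '[0,-0.003,0,0,0.06, 0,-0.003,0,0,0.06, 0,-0.003,0,0,0.06, 0,-0.003,0,0,0.06, 0,-0.003,0,0,0.06, -0.03,-0.003,0,0,0.06, -0.06,-0.003,0,0,0.06, -0.074,-0.003,0,0,0.06, -0.074,-0.003,0,0,0.06, -0.074,-0.003,0,0,0.06]'
python3 - <<'E'
from look import *
from scipy.spatial.transform import Rotation as R
im,m=snap('wrist','w4')
s=manip.read_state(); M=R.from_rotvec(s['tcp_rot']).as_matrix(); print(M[:,1],s['ee_pos'],s['ft_force'])
print((M.T@np.r_[np.array([.4772,-.0305])-s['ee_pos'][:2],0]))
E
```

```text
t: 5.88
ee_pos: [0.5573, -0.0834, 0.1309]
tcp_rot: [0.189, 1.561, -0.187]
ft_force: [0.7, 0.2, -0.3]
grip_width: 0.0597
[2.37387100e-01 9.71415023e-01 4.67211446e-04] [ 0.55656411 -0.08337744  0.12989426] [-0.30687696 -0.12589358  0.32248783]
[ 3.68962182e-05  3.25259204e-02 -8.96479122e-02]
```

View pics/w4.png

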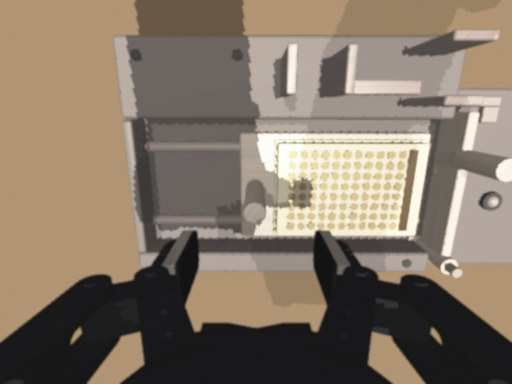

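```bash
python3 -m pendant '[0,0.011,-0.03,0,0.066, 0,0.022,-0.06,0,0.066, 0,0.0325,-0.0895,0,0.066, 0,0.0325,-0.0895,0,0.066, 0,0.0325,-0.0895,0,0.066, 0.02,0.0325,-0.0895,0,0.066, 0.02,0.0325,-0.0895,0,0.066]'
python3 - <<'E'
from look import *
s=manip.read_state(); print(s['ee_pos'])
im,m=snap('wrist','w5')
for p in ((.4743,-.0416,.09),(.4829,-.0077,.09)):print(proj(m,p))
E
```

```text
t: 6.52
ee_pos: [0.4769, -0.0314, 0.108]
tcp_rot: [0.188, 1.565, -0.19]
ft_force: [-1.0, -0.5, -0.2]
grip_width: 0.066
[ 0.47685972 -0.0313819   0.10795315]
(np.float64(239.6703055490835), np.float64(226.26258679532097))
(np.float64(297.7768721078151), np.float64(226.652180664568))
```

View pics/w5.png

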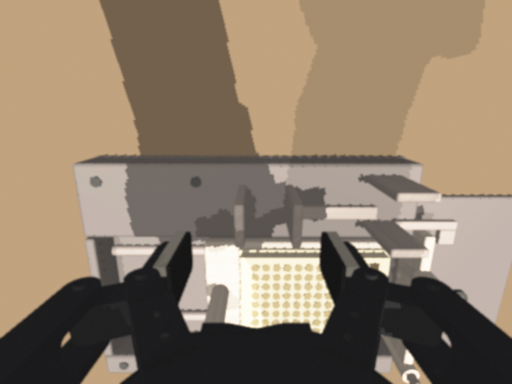

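```bash
python3 -m pendant '[0.025,0.001,0,0,0.066, 0.051,0.001,0,0,0.066, 0.051,0.001,0,0,0.066, 0.051,0.001,0,0,0.066, 0.051,0.001,0,0,0.05, 0.051,0.001,0,0,0.04, 0.051,0.001,0,0,0.03, 0.051,0.001,0,0,0.025, 0.051,0.001,0,0,0.02, 0.051,0.001,0,0,0.02, 0.051,0.001,0,0,0.02, 0.051,0.001,0,0,0.02]' 25
python3 - <<'E'
from look import *
im,m=snap('wrist','w6')
E
```

```text
t: 7.57
ee_pos: [0.4791, -0.0306, 0.061]
tcp_rot: [0.189, 1.559, -0.189]
ft_force: [-0.1, -0.1, 9.0]
grip_width: 0.0284
```

View pics/w6.png

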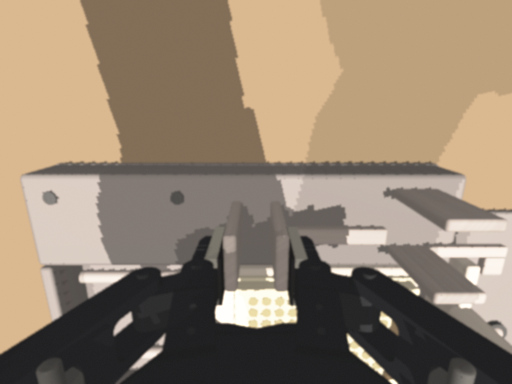

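```bash
python3 -m pendant '[0,0,0,0,0.066, 0,0,0,0,0.066, 0,0,0,0,0.066, 0,0,0,0,0.066, 0,0,0,0,0.066, -0.03,0,0,0,0.066, -0.06,0,0,0,0.066, -0.073,0,0,0,0.066, -0.073,0,0,0,0.066]'
python3 - <<'E'
from look import *
from scipy.spatial.transform import Rotation as R
im,m=snap('wrist','w7')
s=manip.read_state(); M=R.from_rotvec(s['tcp_rot']).as_matrix(); print(np.degrees(np.arctan2(M[1,1],M[0,1])),s['ee_pos'],s['ft_force'],s['qpos'])
print((M.T@np.r_[np.array([.4934,.062])-s['ee_pos'][:2],0]))
E
```

```text
t: 8.37
ee_pos: [0.4796, -0.0303, 0.135]
tcp_rot: [0.19, 1.558, -0.188]
ft_force: [0.1, 0.0, -1.3]
grip_width: 0.0658
76.2339668866952 [ 0.4787429  -0.03014083  0.13349531] [0.13119969 0.42766803 0.07971367] [-0.41645726  0.2969215   0.45611228  2.07378174 -0.18074811  0.80492976
  1.47834673]
[ 0.00010323  0.09298182 -0.00768985]
```

View pics/w7.png

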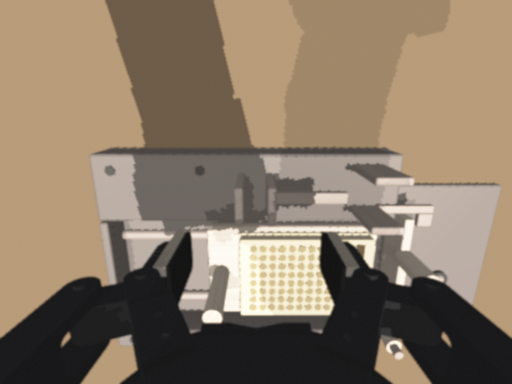

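```bash
python3 -m pendant '[0,0.02,-0.002,7,0.066, 0,0.04,-0.004,14,0.066, 0,0.06,-0.006,21,0.066, 0,0.08,-0.0075,28,0.066, 0,0.093,-0.0075,35,0.066, 0,0.093,-0.0075,42,0.066, 0,0.093,-0.0075,49,0.066, 0,0.093,-0.0075,56,0.066, 0,0.093,-0.0075,63,0.066, 0,0.093,-0.0075,70,0.066, 0,0.093,-0.0075,77,0.066, 0,0.093,-0.0075,84,0.066]'
python3 -m pendant '[0,0,0,6,0.066, 0,0,0,6,0.066, 0,0,0,6,0.066]'
python3 - <<'E'
from look import *
from scipy.spatial.transform import Rotation as R
im,m=snap('wrist','w8')
s=manip.read_state(); M=R.from_rotvec(s['tcp_rot']).as_matrix(); print(np.degrees(np.arctan2(M[1,1],M[0,1])),s['ee_pos'],s['qpos'])
print((M.T@np.r_[np.array([.4934,.062])-s['ee_pos'][:2],0]))
for p in ((.4819,.0651,.09),(.5166,.0561,.09)):print(proj(m,p))
E
```

```text
t: 9.42
ee_pos: [0.4919, 0.0617, 0.1311]
tcp_rot: [1.311, 1.139, -1.315]
ft_force: [-0.1, -0.4, 0.2]
grip_width: 0.066
t: 9.67
ee_pos: [0.492, 0.0618, 0.1313]
tcp_rot: [1.38, 1.088, -1.383]
ft_force: [0.3, -0.1, 0.1]
grip_width: 0.066
-13.553094201179873 [0.49216661 0.06180696 0.13152821] [-0.853762    0.39373212  0.79945707  2.04967303 -0.37467328  0.84713364
 -0.07555625]
[-1.61163495e-06  1.15380541e-03 -4.76700451e-04]
(np.float64(238.72996081182993), np.float64(211.8918308211491))
(np.float64(291.55538138436816), np.float64(212.67816627643273))
```

View pics/w8.png

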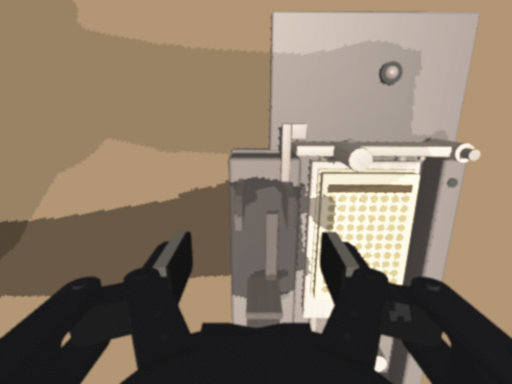

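```bash
python3 -m pendant '[0.03,0.001,0,0,0.066, 0.06,0.001,0,0,0.066, 0.072,0.001,0,0,0.066, 0.072,0.001,0,0,0.066, 0.072,0.001,0,0,0.066, 0.072,0.001,0,0,0.05, 0.072,0.001,0,0,0.04, 0.072,0.001,0,0,0.03, 0.072,0.001,0,0,0.02, 0.072,0.001,0,0,0.02, 0.072,0.001,0,0,0.02, 0.072,0.001,0,0,0.02]' 25
python3 - <<'E'
from look import *
im,m=snap('wrist','w9')
E
```

```text
t: 10.72
ee_pos: [0.4922, 0.0624, 0.0615]
tcp_rot: [1.384, 1.09, -1.385]
ft_force: [-9.4, 1.4, 16.0]
grip_width: 0.0295
```

View pics/w9.png

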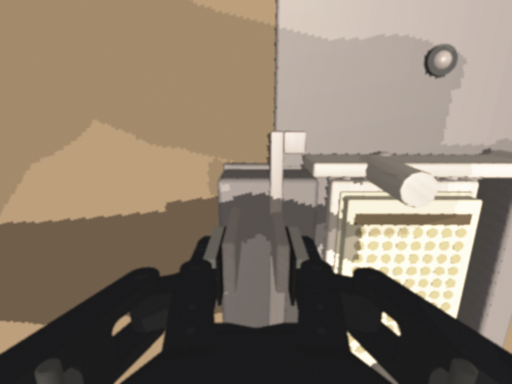

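```bash
python3 -m pendant '[0,0,0,0,0.066, 0,0,0,0,0.066, 0,0,0,0,0.066, 0,0,0,0,0.066, 0,0,0,0,0.066, -0.03,0,0,0,0.066, -0.06,0,0,-7,0.066, -0.073,0,0,-14,0.066, -0.073,0,0,-21,0.066, -0.073,0,0,-28,0.066, -0.073,0,0,-35,0.066, -0.073,0,0,-42,0.066]'
python3 -m pendant '[0,0,0,-7,0.066, 0,0,0,-14,0.066, 0,0,0,-21,0.066, 0,0,0,-28,0.066, 0,0,0,-35,0.066, 0,0,0,-42,0.066, 0,0,0,-48,0.066, 0,0,0,-48,0.066, 0,0,0,-48,0.066]'
python3 - <<'E'
from look import *
from scipy.spatial.transform import Rotation as R
im,m=snap('wrist','w10')
s=manip.read_state(); M=R.from_rotvec(s['tcp_rot']).as_matrix(); print(np.degrees(np.arctan2(M[1,1],M[0,1])),s['ee_pos'],s['qpos'])
print((M.T@np.r_[np.array([.5676,.0823])-s['ee_pos'][:2],0]))
E
```

```text
t: 11.77
ee_pos: [0.4937, 0.0617, 0.1335]
tcp_rot: [0.835, 1.404, -0.834]
ft_force: [0.0, 0.8, 0.1]
grip_width: 0.0659
t: 12.52
ee_pos: [0.4936, 0.0614, 0.1332]
tcp_rot: [0.192, 1.562, -0.192]
ft_force: [-0.3, -0.0, 0.8]
grip_width: 0.0658
75.97689588479751 [0.4936277  0.06140138 0.13324799] [-0.56040344  0.32477892  0.41528172  2.02970024 -0.17689209  0.82095072
  1.28270405]
[-4.69894432e-06  3.82002618e-02  6.67037751e-02]
```

View pics/w10.png

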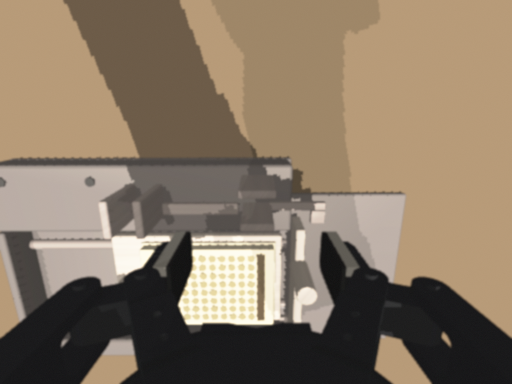

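```bash
python3 -m pendant '[0,0.019,0.033,0,0.066, 0,0.038,0.0665,0,0.066, 0,0.038,0.0665,0,0.066, 0,0.038,0.0665,0,0.066, 0.02,0.038,0.0665,0,0.066, 0.02,0.038,0.0665,0,0.066]'
python3 - <<'E'
from look import *
s=manip.read_state(); print(s['ee_pos'])
im,m=snap('wrist','w11')
print(proj(m,(.5676,.0823,.09)))
E
```

```text
t: 13.07
ee_pos: [0.5648, 0.0823, 0.1107]
tcp_rot: [0.189, 1.567, -0.192]
ft_force: [-1.2, -0.1, -1.1]
grip_width: 0.0657
[0.56483757 0.08226013 0.11071799]
(np.float64(258.3444824408551), np.float64(228.65168939758425))
```

View pics/w11.png

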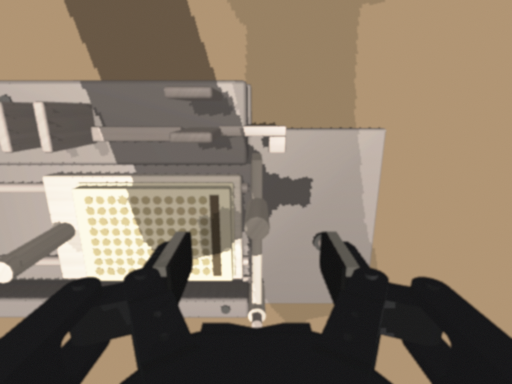

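The post top is at (257,226), and I predicted (258,229). I'll descend and grip it.

```bash
python3 -m pendant '[0.025,0,0.002,0,0.066, 0.05,0,0.002,0,0.066, 0.05,0,0.002,0,0.066, 0.05,0,0.002,0,0.066, 0.05,0,0.002,0,0.04, 0.05,0,0.002,0,0.02, 0.05,0,0.002,0,0.01, 0.05,0,0.002,0,0.01, 0.05,0,0.002,0,0.01, 0.05,0,0.002,0,0.01, 0.05,0,0.002,0,0.01]' 25
python3 - <<'E'
from look import *
im,m=snap('wrist','w12')
from scipy.spatial.transform import Rotation as R
s=manip.read_state(); M=R.from_rotvec(s['tcp_rot']).as_matrix(); print(np.degrees(np.arctan2(M[1,1],M[0,1])),s['ee_pos'],s['ft_force'])
# arc rows: hinge 90 mm along bay +x (bay yaw -13.7)
for a in np.arange(0,91,7): 
    r=np.radians(a); print(a, round(.09*np.sin(r),4), round(.09*(1-np.cos(r)),4))
E
```

```text
t: 14.03
ee_pos: [0.5697, 0.0824, 0.0643]
tcp_rot: [0.189, 1.561, -0.188]
ft_force: [-1.6, 0.4, 7.4]
grip_width: 0.0153
76.21599750051004 [0.56972316 0.08239314 0.06433946] [-1.63751997  0.72528478  6.76687338]
0 0.0 0.0
7 0.011 0.0007
14 0.0218 0.0027
21 0.0323 0.006
28 0.0423 0.0105
35 0.0516 0.0163
42 0.0602 0.0231
49 0.0679 0.031
56 0.0746 0.0397
63 0.0802 0.0491
70 0.0846 0.0592
77 0.0877 0.0698
84 0.0895 0.0806
```

View pics/w12.png

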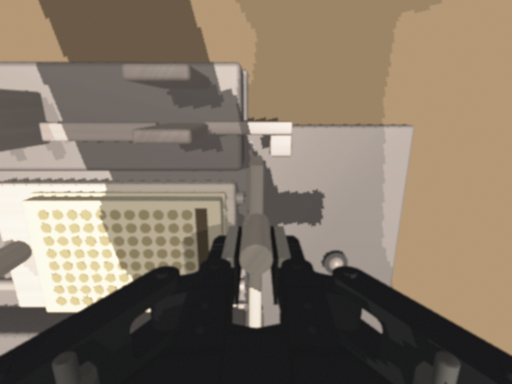

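```bash
python3 -m pendant '[0.001,0.0055,0.0002,3.5,0.01, 0.002,0.011,0.0007,7,0.01, 0.003,0.0218,0.0027,14,0.01, 0.003,0.0323,0.006,21,0.01, 0.003,0.0423,0.0105,28,0.01, 0.003,0.0516,0.0163,35,0.01, 0.003,0.0602,0.0231,42,0.01, 0.003,0.0602,0.0231,42,0.01]' 30
python3 - <<'E'
from look import *
im,m=snap('wrist','w13')
from scipy.spatial.transform import Rotation as R
s=manip.read_state(); M=R.from_rotvec(s['tcp_rot']).as_matrix(); print(np.degrees(np.arctan2(M[1,1],M[0,1])),s['ee_pos'],s['ft_force'])
h=np.array([.5697,.0824])+.09*np.array([.9716,-.2365]); d=s['ee_pos'][:2]-h; print(h,np.linalg.norm(d),166.3-np.degrees(np.arctan2(d[1],d[0])))
E
```

```text
t: 14.75
ee_pos: [0.6102, 0.1363, 0.0639]
tcp_rot: [0.768, 1.426, -0.76]
ft_force: [-3.7, -0.8, 25.3]
grip_width: 0.0153
34.11403184597341 [0.60949524 0.13591757 0.06393076] [-2.29297395 -0.74183951 24.45382067]
[0.657144 0.061115] 0.08868950653347374 43.803122004013176
```

View pics/w13.png

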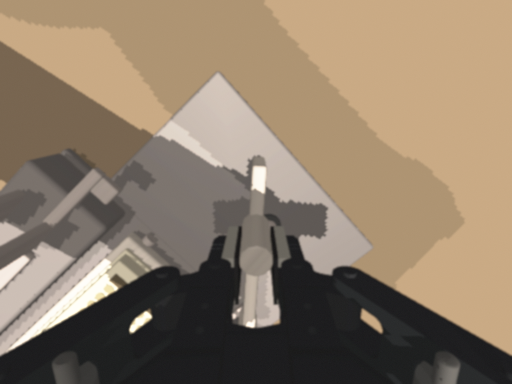

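```bash
python3 -m pendant '[-0.004,0.011,0.0007,7,0.01, -0.004,0.0218,0.0027,14,0.01, -0.004,0.0323,0.006,21,0.01, -0.004,0.0423,0.0105,28,0.01, -0.004,0.0516,0.0163,35,0.01, -0.004,0.0602,0.0231,42,0.01, -0.004,0.0602,0.0231,42,0.01, -0.004,0.0602,0.0231,42,0.01]'
python3 - <<'E'
from look import *
im,m=snap('wrist','w14'); im,m2=snap('top','t3')
cv2.imwrite('pics/t3c.png',cv2.resize(im[110:230,175:335,::-1],(800,600),interpolation=cv2.INTER_CUBIC))
from scipy.spatial.transform import Rotation as R
s=manip.read_state(); M=R.from_rotvec(s['tcp_rot']).as_matrix(); print(np.degrees(np.arctan2(M[1,1],M[0,1])),s['ee_pos'],s['ft_force'])
h=np.array([.6571,.0611]); d=s['ee_pos'][:2]-h; print(np.linalg.norm(d),166.3-np.degrees(np.arctan2(d[1],d[0])))
E
```

```text
t: 15.47
ee_pos: [0.6687, 0.1464, 0.0645]
tcp_rot: [1.307, 1.138, -1.313]
ft_force: [-4.4, -7.3, 4.5]
grip_width: 0.0149
-7.922665299484317 [0.66837481 0.14643557 0.06455915] [-3.55892955 -7.73211175  4.19361796]
0.0860771817565518 83.82650864004182
```

View pics/w14.png

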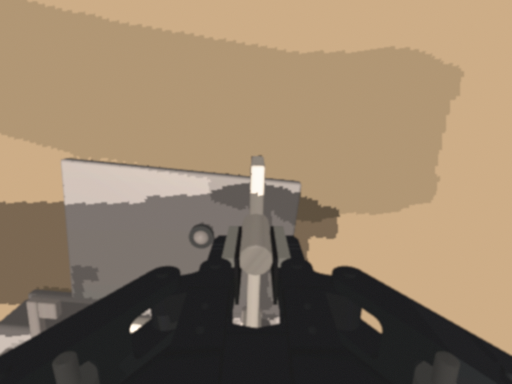

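View pics/t3c.png

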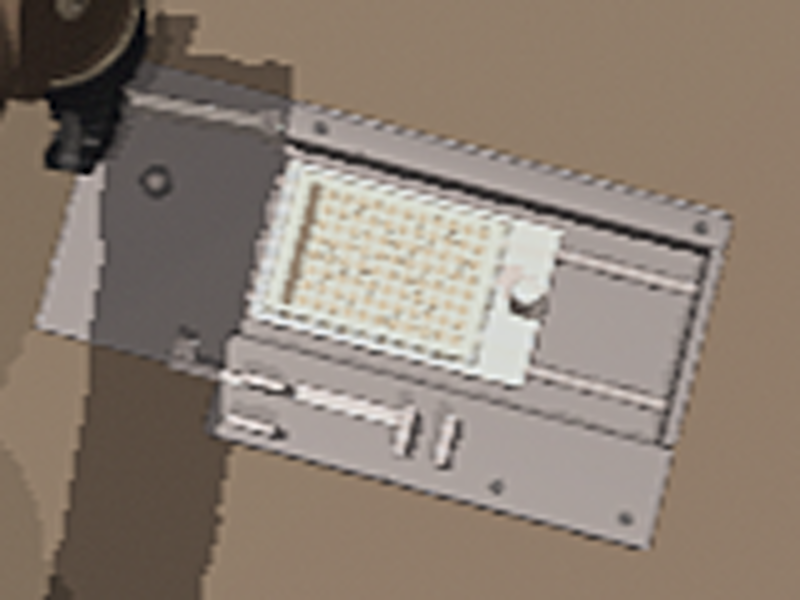

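```bash
python3 -m pendant '[0,0.002,0,0,0.01, 0,0.002,0,0,0.01, 0,0.002,0,0,0.01, 0,0.002,0,0,0.01]'; python3 -m pendant '[0,0,0,0,0.01, 0,0,0,0,0.01, 0,0,0,0,0.01, 0,0,0,0,0.01]'; python3 - <<'E'
from look import *
s=manip.read_state(); d=s['ee_pos'][:2]-np.array([.6571,.0611]); print(166.3-np.degrees(np.arctan2(d[1],d[0])),s['ft_force'],s['grip_width'])
manip.sign_off()
E
```

```text
t: 15.9
ee_pos: [0.6697, 0.1462, 0.0645]
tcp_rot: [1.307, 1.139, -1.314]
ft_force: [-5.4, -7.4, 4.8]
grip_width: 0.0149
t: 16.23
ee_pos: [0.6697, 0.1462, 0.0645]
tcp_rot: [1.307, 1.14, -1.314]
ft_force: [-6.4, -6.4, 4.7]
grip_width: 0.0148
84.70415537757219 [-6.35481974 -6.36743101  4.73325783] 0.01479605142510398
the job is handed in; nothing more can be done
```

The plate is ready to take out, and I handed the job in at about 16 s with the gripper still holding the gate post. I don't have a verdict, because sign-off doesn't report one.

- **Carriage:** I gripped its peg and slid it to the hard stop. It travelled about 62 mm, not 90, so it must have started about 28 mm along. The last top picture shows it at the gate end.
- **Safety catch:** squeezed first. The fingers closed to 28.4 mm, and fully in is 29 mm.
- **Hook catch:** squeezed second. The fingers closed to 29.5 mm, and fully in is 30 mm. The last top picture shows both catches still in.
- **Gate:** swung past its click. At the end it stood at about 84.7° (1.48 rad) by the gripper position, and roughly 86° by the top picture. The gripper holds the post at a 14.8 mm opening with a 30 N grip.

**Problems and disagreements:**
- **Push at the stop:** I had planned for the full 90 mm, so the push reached about 77 N at the wrist before I backed it off. That is under the 120 N limit.
- **Load during the swing:** an upward force of about 25 N built up partway through, and I eased it.
- **Gate radius:** at the end the post measured about 86 mm from my estimated hinge instead of 90 mm, so expect a degree or two of error in the angle.
- **Other items:** I kept the arm clear of the spare plate, tip box and jar, but did not measure them again at the end.

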